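Make up the drive kit and the idler kit in a machine-spares store

TASK

Make up two repair kits from the parts standing on the bench: in the blue tray the toothed pulley, with the dark flanged taper bush seated fully home in its bore, and in the other compartment the large black-sealed bearing; in the grey tray the red roller, and in the other compartment the small brown-sealed bearing. Every part keeps the same way up as it stands now and is set down, not dropped, with pulley, bearings and roller flat on the tray floor. Leave the blue-grey spacer ring, the wrench and the carton where they are.

Things in the scene. Friction and masses are not known exactly. Their poses are not given: they have to be found in the camera images.
- pulley: Aluminium toothed belt pulley lying flat on its flange, bore upright. Toothed rim 58 mm diameter from 3 to 28 mm height over a flange of 64 mm diameter and 3 mm thickness at the bottom; on top a hub boss 43 mm diameter from 28 to 32 mm. Tapered bore open at the top: 34 mm diameter at the mouth (height 32 mm), narrowing evenly to about 27 mm at the bottom. 0.2 kg. Origin: centre of the underside; z up along the bore.
- bush: Dark steel flanged taper bush standing on its narrow end. Conical barrel 26 mm diameter at the bottom widening to 32 mm at height 20 mm; above it a flange 46 mm diameter from height 20 to 32 mm (grip it by the flange). Seated in the pulley, the flange rests on the hub boss, and the bush's origin lies 12 mm above the pulley's. 0.14 kg. Origin: centre of the underside (narrow end); z up.
- bearing_large: Large ball bearing lying flat: steel ring 62 mm outside diameter, 24 mm high, bore 25 mm, black seal. 0.3 kg. Origin: centre of the underside; z up.
- bearing_small: Small ball bearing lying flat: steel ring 42 mm outside diameter, 17 mm high, bore 15 mm, red-brown seal. 0.11 kg. Origin: centre of the underside; z up.
- roller: Red rubber-covered idler roller standing on end: cylinder 44 mm diameter, 55 mm high, small steel bearing in its top. 0.2 kg. Origin: centre of the underside; z up.
- tray_blue: Shallow blue plastic kit tray, fixed to the bench, 125 mm (its x) by 230 mm (its y), rim 14 mm high, walls 4 mm, floor 4 mm thick. A low divider (about 13 mm high, 4 mm thick) along its x axis through the middle makes two equal compartments, each 117 by 109 mm inside, with centres at y = +57 and y = -57 mm. Origin: centre of the underside, on the bench; z up. Lies turned up to 0.3 rad from long side across, as seen from the robot.
- tray_grey: Shallow grey plastic kit tray, fixed to the bench, 125 mm (its x) by 230 mm (its y), rim 14 mm high, walls 4 mm, floor 4 mm thick. A low divider (about 13 mm high, 4 mm thick) along its x axis through the middle makes two equal compartments, each 117 by 109 mm inside, with centres at y = +57 and y = -57 mm. Origin: centre of the underside, on the bench; z up. Lies turned up to 0.3 rad from long side across, as seen from the robot.
- spacer: Bystander: blue-grey plastic spacer ring lying flat among the stock, 58 mm outside diameter, 38 mm bore, 28 mm high. Origin: centre of the underside. Belongs to neither kit.
- wrench: Bystander: steel open-and-ring wrench lying on the bench beside a tray, 170 mm long along its x, 38 mm wide, 8 mm high. Origin: its middle, on the bench.
- carton: Bystander: closed cardboard carton beside a tray, 110 mm (its x) by 65 mm by 48 mm high. Origin: centre of the underside.
Mind the look-alikes: they are no part of the job. What is shaped like the bush but green is not meant. What is shaped like the bearing_large but purple is not meant.

How it is judged:
By the outcome, as a careful person would: the job done as asked, in the order asked, and still so for the second after the job is handed in, with the robot touching nothing.
It also fails if it takes over 120 s, if anything falls off the work surface, if the arm or the gripper's body presses on something with over 40 N, if the wrist force passes 120 N, or if a joint passes its speed limit or range.

ROBOT

A 6-joint arm with a two-finger parallel gripper is mounted at the origin on the work surface. World frame = base frame: x ahead of the robot, y to its left, z up, the work surface at z = 0. Lengths are in m, angles in rad, forces in N, time in s.
With the tool pointing down it reaches from about 0.35 to 1 m from the base axis. Payload 7.1 kg.
Tool frame: the origin (TCP) lies midway between the tips of the shut fingers; the grasp point (between the pads) lies 19 mm behind it; z points along the fingers, x is the direction in which the jaws open and shut, and the axes are right-handed (so a half turn about z gives the same grasp; the last joint's range is limited). The gripper opens to 85 mm and grips with 20 to 120 N. Pads are 22 mm wide; open, the fingers measure 114 mm over their backs; the gripper's body (76 mm by 85 mm) begins 54 mm behind the grasp point. The pads swing forward as they close: fully open they stand 13 mm farther back than shut.
Start: joints at [-1.275, 0.423, 1.63, -0, 1.089, -0.019], TCP at [0.194, -0.594, 0.231] pointing down, gripper open.
Joint ranges: [-3, 3], [-0.9, 2.11], [0.09, 2.58], [-1.31, 4.45], [0.11, 2.69], [-2.54, 2.54]. Speed limits (rad/s): [2.39, 2.39, 3.01, 3.14, 3.14, 3.14].

INTERFACE

Orientations are given as a unit quaternion [w, x, y, z].
In Python, from cell import manip gives the robot as it stands.
- The arm moves only by the tool drive_tool, never from a script. Its argument "rows" is a list that holds one entry, the list of rows, each a list of 6 numbers: the shift along the tool's x, y, z as a fraction of full scale, then the turn, a rotation vector about the tool's x, y, z as a fraction of full scale. A call has 1 to 8 rows; each row is the pose to reach, as a shift and turn from the pose measured when the call began, along the tool's axes at that moment; what a row does not reach only later rows make up. Full scale, the value 1, is 60 cm for a shift and 120 degrees for a turn. A row lasts 1/12 s, in which the tool goes at most 41.7 mm and 7.16 degrees, less where a joint would pass 70% of its speed; a pose out of reach is approached as far as the arm can. A call with a number of a shift or a turn outside -1 to 1 is refused whole. A call with a gripper value outside its range is refused whole. "grip" is the gripper's target within -1 to 1 (shut at 1, half-way at 0, fully open at -1), set as the call begins (left out, the last holds). The fingers move at their own pace and stop on an object; "squeeze" is the grip in N (left out, the last holds). Time passes only in rows, so rows that repeat a pose let the fingers close. It gives the time, the measured TCP pose, the force and the opening at its end, in the units of the state.
- manip.get_obs(): the state, without advancing time (a new reading comes with each control period).
- manip.camera(name): name is "scene" or "top" or "wrist"; returns a dict with "pixels" (480x640x3 uint8, red, green, blue), "depth" (480x640 float32, m along the optical axis (not along the pixel's ray), 0 where there is no reading), "intrinsics" (3x3 intrinsics, pixels), "k1" (the pictures are not rectified: a ray, as slopes to the right and down, at radius r is drawn at 1 + k1 r^2 times it, then the intrinsics apply), "T" (4x4, takes a point from camera to world coordinates); the wrist camera has in their place "mount" (4x4, takes a point from camera to tool coordinates, whose origin is the TCP and whose axes are the tool frame's). Camera axes: x right, y down, z forward; pixel columns grow to the right and rows downward; lengths in m; the calibration is good to about 2 mm. A picture is of the moment at which its call begins: read the wrist's pose just before it.
- manip.hand_in(): hands the job in, once; it reports no verdict.
The state is a dict: "clock": time; "joints": joint angles; "joint_velocities": joint speeds; "tau": joint torques, N m; "position": TCP position; "ee_rot": TCP orientation; "ft_force": force on the tool from outside, world axes, zero at the start; "wrist_torque": the same for the moment, N m; "gripper_width": finger opening in m.
Only numpy, scipy, OpenCV 4.12 (cv2) and the standard library are available. Lean on these libraries where they do the work, as an engineer would, in place of code of your own. Each camera call takes 0.05 s, during which the arm holds its last target.

## Working session

There is one attempt and no reset: what is moved stays moved. The work goes in short steps, Python scripts to look and compute and a tool call to move; the robot and the scene stay as the last step left them, time stands still between calls to the robot, and variables do not carry over. Pictures are saved under pics/ and viewed, and the job is handed in when it is done.

Besides the shell and the picture viewer there is one more tool, called after ">>>" as name(argument=value, ...) on one line, values as JSON. drive_tool: Moves the arm, as the interface text tells. Its arguments: {"type":"object","properties":{"rows":{"type":"array","items":{"type":"array","items":{"type":"array","items":{"type":"number","minimum":-1,"maximum":1}}}},"grip":{"type":"number"},"squeeze":{"type":"number"}},"required":["rows"]}

```bash
mkdir -p pics; ls; cat > h.py <<'E'
import numpy as np, cv2
from cell import manip
from scipy.spatial.transform import Rotation as R
def save(name,im): cv2.imwrite('pics/'+name,cv2.cvtColor(im,cv2.COLOR_RGB2BGR))
def und(c,u,v):
    K=np.array(c['intrinsics']); d=np.array([c['k1'],0,0,0,0],float)
    # model: distorted = r(1+k1 r^2)
    p=cv2.undistortPoints(np.array([[[u,v]]],float),K,d)[0,0]
    return p
def px(c,u,v,z,T=None):
    T=c['T'] if T is None else T
    T=np.array(T)
    p=und(c,u,v); d=T[:3,:3]@np.array([p[0],p[1],1]); o=T[:3,3]
    return o+d*(z-o[2])/d[2]
def dep(c,u,v,T=None):
    T=np.array(c['T'] if T is None else T)
    p=und(c,u,v); D=c['depth'][int(v),int(u)]
    return T[:3,:3]@(np.array([p[0],p[1],1])*D)+T[:3,3]
def cloud(c,T=None):
    T=np.array(c['T'] if T is None else T)
    K=np.array(c['intrinsics']); d=np.array([c['k1'],0,0,0,0],float)
    v,u=np.mgrid[0:480,0:640]
    p=cv2.undistortPoints(np.stack([u,v],-1).reshape(-1,1,2).astype(float),K,d).reshape(480,640,2)
    D=c['depth'][...,None]
    P=np.concatenate([p*D,D],-1)
    return P@T[:3,:3].T+T[:3,3]
def Ttool():
    o=manip.get_obs(); T=np.eye(4); q=o['ee_rot']; T[:3,:3]=R.from_quat([q[1],q[2],q[3],q[0]]).as_matrix(); T[:3,3]=o['position']; return T
E
python3 - <<'E'
from h import *
o=manip.get_obs(); print(o)
for n in ['scene','top','wrist']:
    c=manip.camera(n); save(n+'0.png',c['pixels']); print(n,c['k1'],c['intrinsics'],c.get('T'),c.get('mount'))
print(Ttool())
E
```

```text
pics
{'clock': 0.0, 'joints': array([-1.27500785e+00,  4.23835744e-01,  1.63074540e+00, -3.44570807e-06,
        1.08862130e+00, -1.89882479e-02]), 'joint_velocities': array([-1.16714850e-03, -4.49399735e-04, -2.43744577e-05, -2.57237247e-04,
        8.64449547e-04, -7.67449468e-04]), 'tau': array([ 9.33750343e-04, -5.57383418e+01, -2.81744993e+01,  6.61092054e-05,
        7.44413497e-03,  2.57453216e-06]), 'position': array([ 0.19336253, -0.59372103,  0.23052712]), 'ee_rot': array([-4.83968711e-04,  8.09198630e-01, -5.87534620e-01, -6.43143463e-04]), 'ft_force': array([-0.42992753,  0.59872554,  0.05661483]), 'wrist_torque': array([-0.02102993,  0.01326743,  0.04869967]), 'gripper_width': 0.08541535710695819}
scene 0.06835978193140517 [[597.72489259   0.         317.16360631]
 [  0.         597.72489259 250.48307559]
 [  0.           0.           1.        ]] [[ 0.1765013   0.59252986 -0.78597434  1.73434611]
 [ 0.98409845 -0.09005369  0.15310317 -0.24234952]
 [ 0.01993831 -0.80049903 -0.59900231  0.96829447]
 [ 0.          0.          0.          1.        ]] None
top -0.0457691233
[... 341 characters left out ...]
one
wrist 0.019542639128760735 [[338.23065503   0.         320.77782776]
 [  0.         338.23065503 238.92796325]
 [  0.           0.           1.        ]] None [[ 9.99999399e-01  4.94827660e-04 -9.78417256e-04 -4.82939522e-04]
 [-1.76588983e-04  9.53404913e-01  3.01693622e-01 -7.70212128e-02]
 [ 1.08211417e-03 -3.01693268e-01  9.53404427e-01 -1.42867134e-01]
 [ 0.00000000e+00  0.00000000e+00  0.00000000e+00  1.00000000e+00]]
[[ 3.09568990e-01 -9.50876925e-01 -3.36119736e-04  1.93401031e-01]
 [-9.50876233e-01 -3.09569170e-01  1.14829233e-03 -5.93871983e-01]
 [-1.19593699e-03 -3.58674287e-05 -9.99999284e-01  2.30710515e-01]
 [ 0.00000000e+00  0.00000000e+00  0.00000000e+00  1.00000000e+00]]
```

View pics/top0.png

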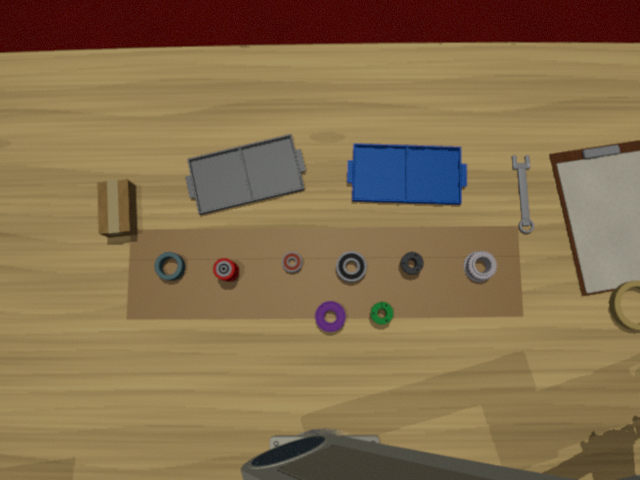

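View pics/scene0.png

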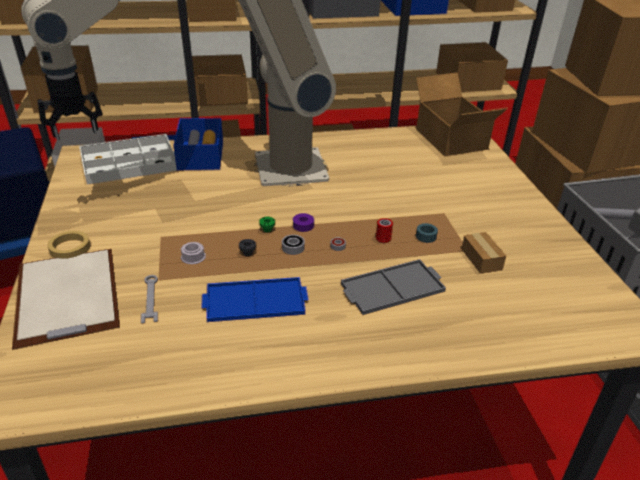

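View pics/wrist0.png

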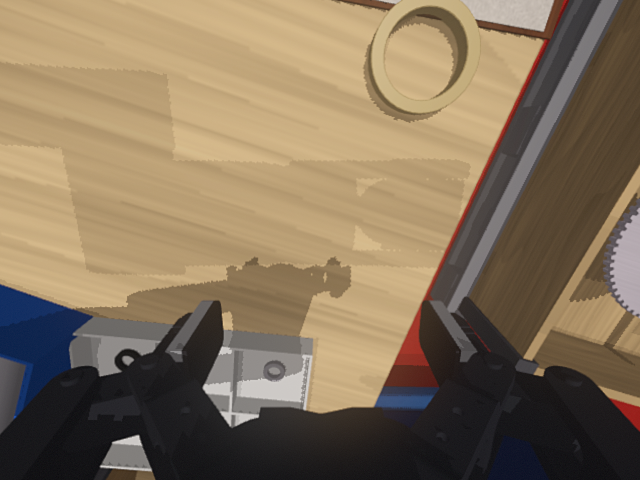

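The top view shows the row on the mat: spacer (170,266), roller (226,269), small bearing (292,262), large bearing (351,267), bush (412,264) and pulley (480,266). The blue tray is at (407,175) and the grey one at (246,175). The purple and green decoys are at (330,317) and (381,313). Next I'll measure.

```bash
python3 - <<'E'
from h import *
c=manip.camera('top'); P=cloud(c); np.save('P.npy',P)
mat=P[280:285,180:280].reshape(-1,3); print('mat z',np.median(mat[:,2]), 'bench',np.median(P[90:110,150:250,2]))
pts={'spacer':(170,266,.028),'roller':(226,269,.055),'bs':(292,262,.017),'bl':(351,267,.024),'bush':(412,264,.032),'pulley':(480,266,.032),'purple':(330,317,.024),'green':(381,313,.032)}
for n,(u,v,h) in pts.items():
    W=P[v-24:v+25,u-24:u+25].reshape(-1,3)
    z=W[:,2]; top=W[(z>h-.006)&(z<h+.02)]
    if len(top)<10: print(n,'few',z.max());continue
    (cx,cy),r=cv2.minEnclosingCircle((top[:,:2]*1000).astype(np.float32)) 
    print(n,len(top),'ctr',cx,cy,'r',r,'ztop',np.median(top[:,2]),'uv', px(c,u,v,h))
hsv=cv2.cvtColor(c['pixels'],cv2.COLOR_RGB2HSV)
for n,(x0,x1,y0,y1) in {'blue':(335,480,130,220),'grey':(178,315,125,225)}.items():
    W=P[y0:y1,x0:x1]; m=W[...,2]>.009
    m=cv2.morphologyEx(m.astype(np.uint8),cv2.MORPH_OPEN,np.ones((2,2)))
    w=W[m>0]; print(n,len(w),cv2.minAreaRect((w[:,:2]*1000).astype(np.float32)), np.median(w[:,2]))
im=np.concatenate([cv2.resize(c['pixels'][235:340,140:360],None,fx=3.6,fy=3.6,interpolation=2)]); save('c1.png',im)
im=cv2.resize(c['pixels'][235:340,320:520],None,fx=4,fy=4,interpolation=2); save('c2.png',im)
im=cv2.resize(c['pixels'][125:225,175:485],None,fx=2.5,fy=2.5,interpolation=2); save('c3.png',im)
E
```

```text
mat z 0.000430218463946197 bench -0.0002579419069740352
spacer 388 ctr 449.57147216796875 318.37548828125 r 29.83799171447754 ztop 0.027497924296649656 uv [0.44831115 0.31353532 0.028     ]
roller 392 ctr 440.1734313964844 197.38381958007812 r 22.787025451660156 ztop 0.054515314814347016 uv [0.4382906  0.19255366 0.055     ]
bs 288 ctr 456.7751770019531 66.44554138183594 r 21.1074161529541 ztop 0.01611873320273327 uv [0.45562544 0.06448312 0.017     ]
bl 615 ctr 445.85784912109375 -55.10206604003906 r 31.244117736816406 ztop 0.023146496167970154 uv [ 0.44342199 -0.05605637  0.024     ]
bush 349 ctr 450.9676208496094 -178.33612060546875 r 23.379058837890625 ztop 0.03149832439218003 uv [ 0.44743248 -0.17880184  0.032     ]
pulley 359 ctr 444.60821533203125 -322.37060546875 r 29.19699478149414 ztop 0.029105531352813685 uv [ 0.44198103 -0.31594513  0.032     ]
purple 627 ctr 344.8690185546875 -11.189069747924805 r 31.02195930480957 ztop 0.02337658913782792 uv [ 0.34301238 -0.01244454  0.024     ]
green 359 ctr 350.2893981933594 -114.5009765625 r 23.028467178344727 ztop 0.03162495261148823 uv [ 0.34994328 -0.11401973  0.032     ]
blue 1028 ((515.0484008789062, -165.91697692871094), (257.8939208984375, 402.8180847167969), 83.5533447265625) 0.011603126213930892
grey 1029 ((508.4804992675781, 134.17384338378906), (413.15496826171875, 252.6984100341797), 12.185190200805664) 0.011353920686525854
```

```bash
python3 - <<'E'
from h import *
c=manip.camera('top'); P=cloud(c)
for n,(x0,x1,y0,y1) in {'blue':(335,480,130,220),'grey':(178,315,125,225)}.items():
    W=P[y0:y1,x0:x1]; m=((W[...,2]>.009)&(W[...,2]<.02)&(W[...,0]>.4)).astype(np.uint8)
    k,l,s,_=cv2.connectedComponentsWithStats(m); i=1+np.argmax(s[1:,4]); w=W[l==i]
    # restrict to 99% and print extents
    print(n,len(w),cv2.minAreaRect((w[:,:2]*1000).astype(np.float32)), np.median(w[:,2]))
    save('m_%s.png'%n,cv2.cvtColor(cv2.resize((l==i).astype(np.uint8)*255,None,fx=4,fy=4),cv2.COLOR_GRAY2RGB))
E
```

```text
blue 1083 ((643.955810546875, -177.01341247558594), (253.01010131835938, 127.75691223144531), 87.54427337646484) 0.013130468792934558
grey 1062 ((647.1036987304688, 165.80413818359375), (127.8204116821289, 251.8496856689453), 13.271295547485352) 0.01331160795392572
```

View pics/c3.png

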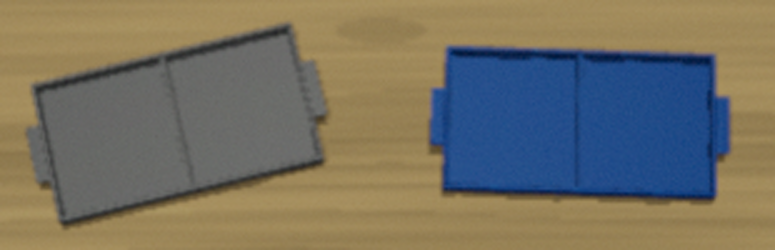

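View pics/c2.png

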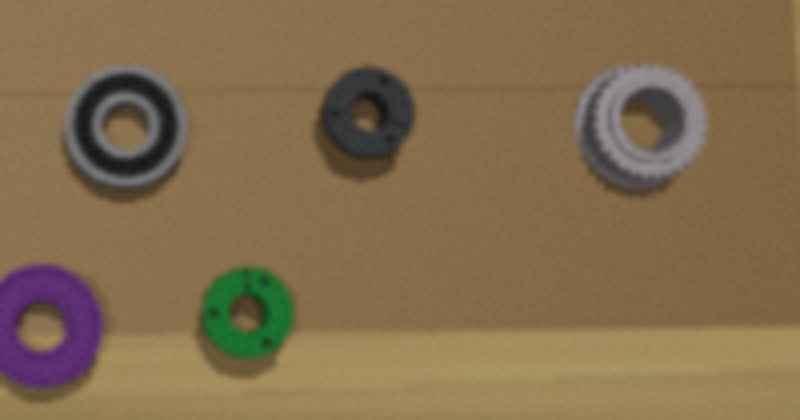

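```bash
ls pics
```

```text
c1.png
c2.png
c3.png
m_blue.png
m_grey.png
scene0.png
top0.png
wrist0.png
```

The blue tray lies almost straight (−2.5°) with its centre at (0.644,−0.177). The grey one is turned 13.3° with its centre at (0.647,0.166). I'll go above the pulley first and check it with the wrist camera.

```bash
cat >> h.py <<'E'
def go(x,y,z,yaw=-90.):
    T=Ttool(); t=np.radians(yaw)
    Rd=np.array([[np.cos(t),np.sin(t),0],[np.sin(t),-np.cos(t),0],[0,0,-1]])
    s=T[:3,:3].T@(np.array([x,y,z])-T[:3,3])/.6
    r=R.from_matrix(T[:3,:3].T@Rd).as_rotvec()/np.radians(120)
    print('at',T[:3,3].round(4),'row',s.round(4).tolist()+r.round(4).tolist(),'dist',np.linalg.norm(s)*.6)
def wlook(name,ztop,r,guess,band=.004):
    T0=Ttool(); c=manip.camera('wrist'); T=T0@np.array(c['mount']); P=cloud(c,T); save(name,c['pixels'])
    q=P.reshape(-1,3); k=(abs(q[:,2]-ztop)<band)&(np.hypot(q[:,0]-guess[0],q[:,1]-guess[1])<r+.015)
    w=q[k]; print(name,len(w),'z',np.median(w[:,2]) if len(w) else None)
    if len(w)>20:
        h=cv2.convexHull((w[:,:2]*1000).astype(np.float32)); (cx,cy),rr=cv2.minEnclosingCircle(h); print(' circ',cx,cy,rr,' mean',w[:,:2].mean(0), 'ext', w[:,:2].min(0),w[:,:2].max(0))
    return c,T,P
E
python3 - <<'E'
from h import *
go(.4446,-.3224,.2)
E
```

```text
at [ 0.1935 -0.594   0.2309] row [-0.3008, -0.5381, 0.0518, 0.0001, 0.0004, 0.1503] dist 0.3712075194158681
```

>>> drive_tool(rows=[[[-0.15,-0.27,0.025,0,0,0.075],[-0.3,-0.538,0.052,0,0,0.15],[-0.3,-0.538,0.052,0,0,0.15],[-0.3,-0.538,0.052,0,0,0.15],[-0.3,-0.538,0.052,0,0,0.15],[-0.3,-0.538,0.052,0,0,0.15],[-0.3,-0.538,0.052,0,0,0.15],[-0.3,-0.538,0.052,0,0,0.15]]], grip=-1, squeeze=40)

```text
clock: 0.92
position: [0.4193, -0.3498, 0.2031]
ee_rot: [-0.0, 0.707, -0.707, -0.0]
ft_force: [0.5, -1.0, 0.5]
gripper_width: 0.0854
```

```bash
python3 - <<'E'
from h import *
go(.4446,-.3224,.12)
E
```

```text
at [ 0.4193 -0.3498  0.2031] row [-0.0455, -0.0422, 0.1386, 0.0, 0.0003, 0.0002] dist 0.09111154999902298
```

>>> drive_tool(rows=[[[-0.0455,-0.042,0.138,0,0,0],[-0.0455,-0.042,0.138,0,0,0],[-0.0455,-0.042,0.138,0,0,0],[-0.0455,-0.042,0.138,0,0,0],[-0.0455,-0.042,0.138,0,0,0]]])

```text
clock: 1.33
position: [0.4445, -0.3228, 0.1207]
ee_rot: [-0.0, 0.707, -0.707, -0.0]
ft_force: [0.3, -0.1, -1.0]
gripper_width: 0.0857
```

```bash
python3 - <<'E'
from h import *
c,T,P=wlook('w1.png',.032,.0215,(.4446,-.32),.0025)
print(px(c,320,240,.03,T))
q=P.reshape(-1,3);k=(q[:,2]>.024)&(q[:,2]<.04)&(np.hypot(q[:,0]-.4446,q[:,1]+.32)<.05);print(q[k].min(0),q[k].max(0))
E
```

```text
w1.png 1142 z 0.03210272434798431
 circ 445.355712890625 -321.2104187011719 27.6192684173584  mean [ 0.4451927  -0.32244984] ext [ 0.41969999 -0.34746311] [ 0.47295491 -0.29401844]
[ 0.44648229 -0.32157142  0.03      ]
[ 0.4154126  -0.35100584  0.02401144] [ 0.47355642 -0.2934746   0.03410693]
```

View pics/w1.png

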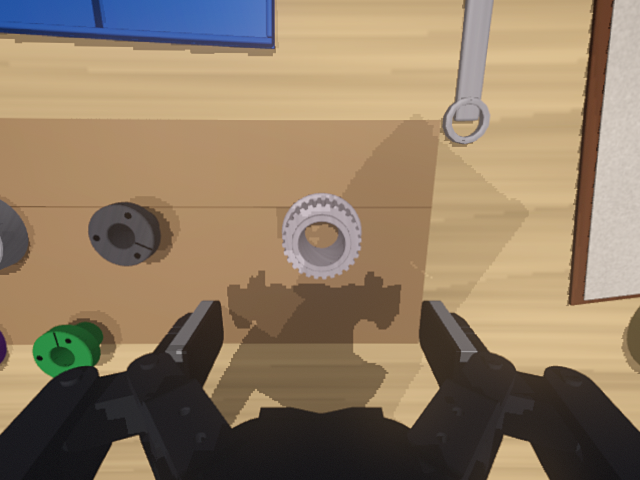

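The wrist view shows the pulley at (321,236), centred between the jaws, at world (0.4445,−0.3222). I'll descend now.

>>> drive_tool(rows=[[[-0.001,0,0.05,0,0,0],[-0.001,0,0.1,0,0,0],[-0.001,0,0.14,0,0,0],[-0.001,0,0.17,0,0,0],[-0.001,0,0.19,0,0,0],[-0.001,0,0.196,0,0,0],[-0.001,0,0.196,0,0,0]]])

```text
clock: 1.97
position: [0.445, -0.3241, 0.0045]
ee_rot: [0.0, -0.707, 0.707, -0.001]
ft_force: [-0.1, -0.8, 0.9]
gripper_width: 0.0857
```

>>> drive_tool(rows=[[[0,0,0,0,0,0],[0,0,0,0,0,0],[0,0,0,0,0,0],[0,0,0,0,0,0],[0,0,0,0,0,0],[0,0,0,0,0,0],[0,0,0,0,0,0],[0,0,0,0,0,0]]], grip=1, squeeze=40)

```text
clock: 2.63
position: [0.4458, -0.3248, 0.0063]
ee_rot: [0.0, -0.707, 0.708, -0.002]
ft_force: [-1.8, 0.2, 7.9]
gripper_width: 0.0558
```

```bash
python3 - <<'E'
from h import *
c,T,P=wlook('w2.png',.032,.0215,(.4446,-.32),.0025)
o=manip.get_obs(); print(o['position'],o['ft_force'],o['gripper_width'],o['wrist_torque'])
E
```

```text
w2.png 4168 z 0.032112501656417027
 circ 448.4667053222656 -319.8634033203125 35.66170120239258  mean [ 0.44593357 -0.32295211] ext [ 0.41761034 -0.35481217] [ 0.47231853 -0.28443549]
[ 0.44586715 -0.32479291  0.00632399] [-0.97820793  0.47498863  7.71940675] 0.05593513610212969 [-0.00975105  0.31191402 -0.06372547]
```

View pics/w2.png

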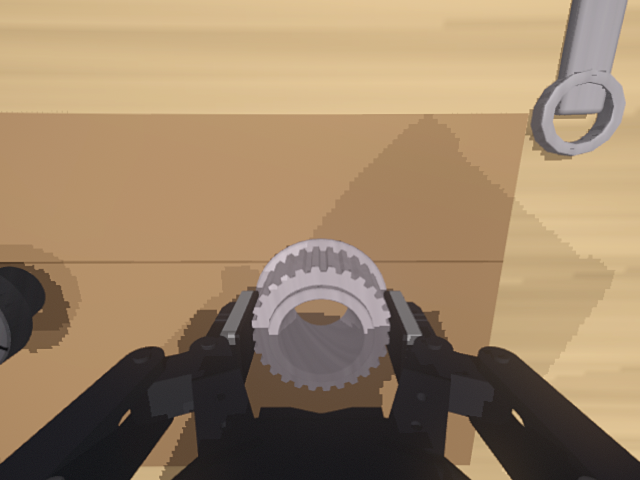

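The pulley is gripped, with a mild 8 N upward force. I'll firm the grip and lift.

>>> drive_tool(rows=[[[0,0,0,0,0,0],[0,0,-0.01,0,0,0],[0,0,-0.03,0,0,0],[0,0,-0.06,0,0,0],[0,0,-0.1,0,0,0],[0,0,-0.14,0,0,0],[0,0,-0.14,0,0,0],[0,0,-0.14,0,0,0]]], squeeze=60)

```text
clock: 3.35
position: [0.4464, -0.3252, 0.0923]
ee_rot: [0.001, -0.707, 0.708, -0.004]
ft_force: [-0.5, 0.2, -2.4]
gripper_width: 0.0556
```

```bash
python3 - <<'E'
from h import *
c,T,P=wlook('w3.png',.032,.0215,(.4446,-.32),.0025)
o=manip.get_obs(); print(o['position'],o['ft_force'],o['gripper_width'],o['wrist_torque'])
Tt=Ttool(); Q=(P-Tt[:3,3])@Tt[:3,:3]
r=Q[285:330,280:365]; print(np.median(r[...,2]),)
go(.6415,-.234,.090,-90)
save('w3.png',c['pixels'])
E
```

```text
w3.png 0 z None
[ 0.44558743 -0.32455946  0.09093595] [-0.81313383 -0.45355341 -3.31612312] 0.055734780926858636 [-0.00277554  0.06042271 -0.03519303]
-0.019027687448733805
at [ 0.4456 -0.3246  0.0909] row [-0.1513, -0.3263, 0.0025, -0.0022, -0.0016, -0.0006] dist 0.21583240720721356
```

View pics/w3.png

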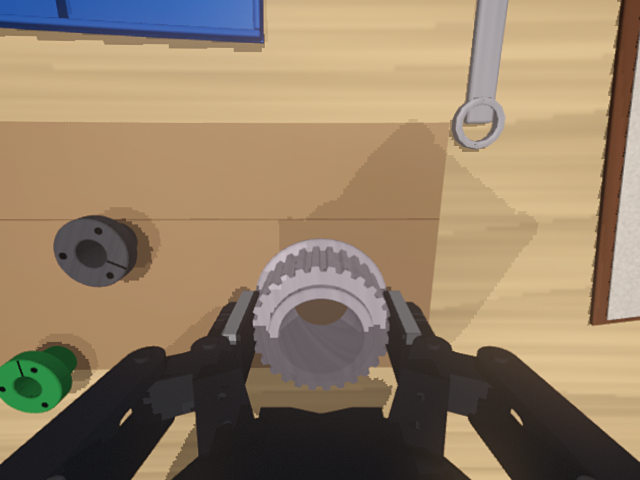

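Held cleanly. Now to the right compartment of the blue tray.

>>> drive_tool(rows=[[[-0.025,-0.054,0,0,0,0],[-0.05,-0.108,0,0,0,0],[-0.075,-0.162,0,0,0,0],[-0.1,-0.215,0,0,0,0],[-0.125,-0.27,0,-0.002,-0.0015,0],[-0.145,-0.315,0,-0.002,-0.0015,0],[-0.151,-0.326,0,-0.002,-0.0015,0],[-0.151,-0.326,0,-0.002,-0.0015,0]]])

```text
clock: 4.07
position: [0.6422, -0.2324, 0.0896]
ee_rot: [0.0, 0.708, -0.707, -0.001]
ft_force: [-0.2, -0.6, -2.4]
gripper_width: 0.0556
```

```bash
python3 - <<'E'
from h import *
c,T,P=wlook('w4.png',.032,.0215,(.4446,-.32),.0025)
go(.6415,-.234,.011,-90)
E
```

```text
w4.png 0 z None
at [ 0.6405 -0.2332  0.0896] row [0.0015, -0.0021, 0.131, 0.0013, 0.0004, 0.0002] dist 0.07860746931609257
```

View pics/w4.png

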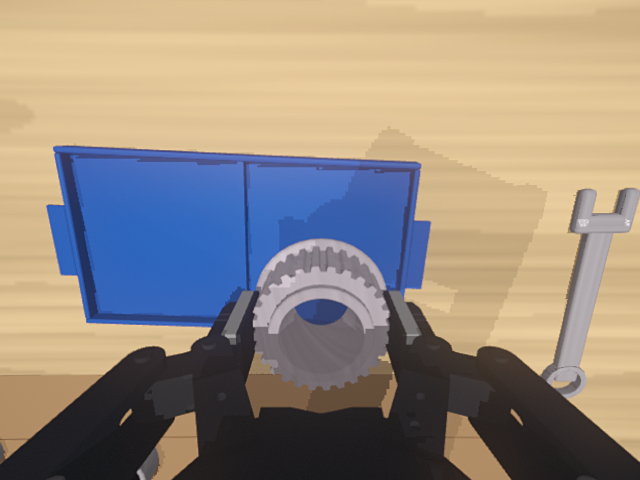

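The tray's divider is at column ~245 and its right wall at column ~415. Checking the compartment geometry from this view.

```bash
python3 - <<'E'
from h import *
T0=Ttool();c=manip.camera('wrist');T=T0@np.array(c['mount'])
for n,u,v in [('div far',245,162),('TRcorner',419,164),('TLcorner',57,149),('BL',88,322),('div mid',246,230)]: print(n,px(c,u,v,.014,T).round(4))
E
```

```text
div far [ 0.6988 -0.1847  0.014 ]
TRcorner [ 0.6976 -0.2944  0.014 ]
TLcorner [ 0.7061 -0.0695  0.014 ]
BL [ 0.5842 -0.0631  0.014 ]
div mid [ 0.6542 -0.1823  0.014 ]
```

>>> drive_tool(rows=[[[0.003,0,0.03,0.001,0,0],[0.003,0,0.06,0.001,0,0],[0.003,0,0.09,0.001,0,0],[0.003,0,0.11,0.001,0,0],[0.003,0,0.12,0.001,0,0],[0.003,0,0.126,0.001,0,0],[0.003,0,0.126,0.001,0,0],[0.003,0,0.126,0.001,0,0]]])

```text
clock: 4.83
position: [0.6395, -0.2359, 0.0147]
ee_rot: [0.0, -0.707, 0.707, 0.0]
ft_force: [-0.3, -0.7, -2.1]
gripper_width: 0.0556
```

```bash
python3 - <<'E'
from h import *
go(.640,-.235,.010,-90)
print(manip.get_obs()['ft_force'])
E
```

```text
at [ 0.6395 -0.2359  0.0147] row [-0.0014, -0.0009, 0.0079, 0.0002, 0.0003, -0.0004] dist 0.004852060829508239
[-0.27195683 -0.67926978 -2.08047453]
```

>>> drive_tool(rows=[[[0,0,0.003,0,0,0],[0,0,0.006,0,0,0],[0,0,0.008,0,0,0],[0,0,0.009,0,0,0],[0,0,0.009,0,0,0]]])

```text
clock: 5.25
position: [0.6399, -0.236, 0.0106]
ee_rot: [0.0, -0.707, 0.707, -0.0]
ft_force: [-2.2, 1.5, 4.8]
gripper_width: 0.0555
```

Contact at +5 N, so the pulley is on the floor. I'll open partly, then rise.

>>> drive_tool(rows=[[[0,0,0,0,0,0],[0,0,0,0,0,0],[0,0,0,0,0,0],[0,0,0,0,0,0],[0,0,0,0,0,0]]], grip=-0.62)

```text
clock: 5.67
position: [0.64, -0.236, 0.0106]
ee_rot: [0.0, -0.707, 0.707, -0.0]
ft_force: [-0.4, -0.2, 0.8]
gripper_width: 0.0692
```

>>> drive_tool(rows=[[[0,0,-0.02,0,0,0],[0,0,-0.06,0,0,0],[0,0,-0.1,0,0,0],[0,0,-0.15,0,0,0],[0,0,-0.18,0,0,0],[0,0,-0.18,0,0,0],[0,0,-0.18,0,0,0]]])

```text
clock: 6.25
position: [0.6409, -0.2364, 0.1208]
ee_rot: [0.001, -0.707, 0.707, -0.002]
ft_force: [0.4, -0.5, -0.2]
gripper_width: 0.0694
```

```bash
python3 - <<'E'
from h import *
g=(.64,-.236)
c,T,P=wlook('w5.png',.036,.0215,g,.0025)
q=P.reshape(-1,3);k=(q[:,2]>.028)&(q[:,2]<.04)&(np.hypot(q[:,0]-g[0],q[:,1]-g[1])<.05);print(q[k].min(0),q[k].max(0))
go(.450,-.1783,.12)
E
```

```text
w5.png 1178 z 0.03608666094879269
 circ 639.0590209960938 -235.3636474609375 28.548349380493164  mean [ 0.63906084 -0.23494697] ext [ 0.61253183 -0.25985845] [ 0.66484267 -0.20828643]
[ 0.60966409 -0.26382285  0.02800188] [ 0.6677007  -0.20624843  0.03844478]
at [ 0.6399 -0.236   0.1192] row [-0.096, 0.3165, -0.0017, -0.0005, -0.0001, -0.0003] dist 0.19844332391014877
```

View pics/w5.png

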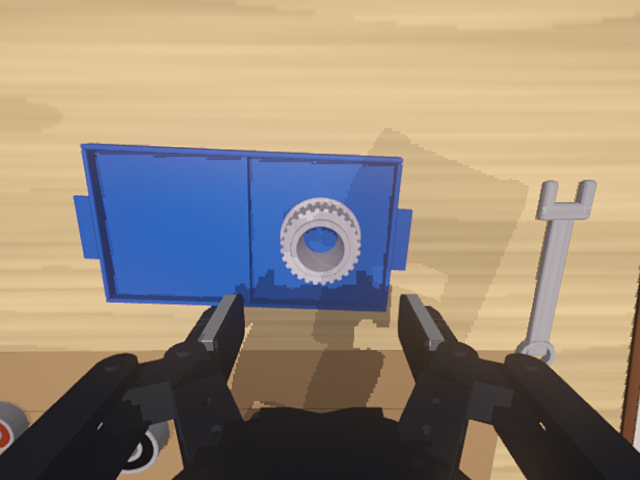

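The pulley stands flat in the right compartment, imaged at (321,241), top at z 36 mm. Next, the bush.

>>> drive_tool(rows=[[[-0.014,0.045,0,0,0,0],[-0.03,0.1,0,0,0,0],[-0.05,0.16,0,0,0,0],[-0.07,0.22,0,0,0,0],[-0.085,0.28,0,0,0,0],[-0.096,0.316,0,0,0,0],[-0.096,0.316,0,0,0,0],[-0.096,0.316,0,0,0,0]]], grip=-0.75)

```text
clock: 6.97
position: [0.4488, -0.1778, 0.1182]
ee_rot: [-0.0, -0.707, 0.707, 0.001]
ft_force: [0.7, -0.1, -0.7]
gripper_width: 0.0749
```

```bash
python3 - <<'E'
from h import *
g=(.450,-.178)
c,T,P=wlook('w6.png',.032,.023,g,.0025)
q=P.reshape(-1,3);k=(q[:,2]>.028)&(q[:,2]<.036)&(np.hypot(q[:,0]-g[0],q[:,1]-g[1])<.04);print(q[k].min(0),q[k].max(0),(q[k].min(0)+q[k].max(0))/2)
go(.450,-.1783,.12)
E
```

```text
w6.png 2607 z 0.032178761391210536
 circ 450.0130920410156 -179.5957489013672 23.364715576171875  mean [ 0.45120078 -0.17942398] ext [ 0.4266848  -0.20224057] [ 0.47337589 -0.15641563]
[ 0.4266848  -0.20224057  0.02801035] [ 0.47337589 -0.15641563  0.03421711] [ 0.45003035 -0.1793281   0.03111373]
at [ 0.4505 -0.1784  0.1186] row [-0.0001, 0.0008, -0.0024, -0.0004, -0.0, -0.0004] dist 0.0015207663284583174
```

View pics/w6.png

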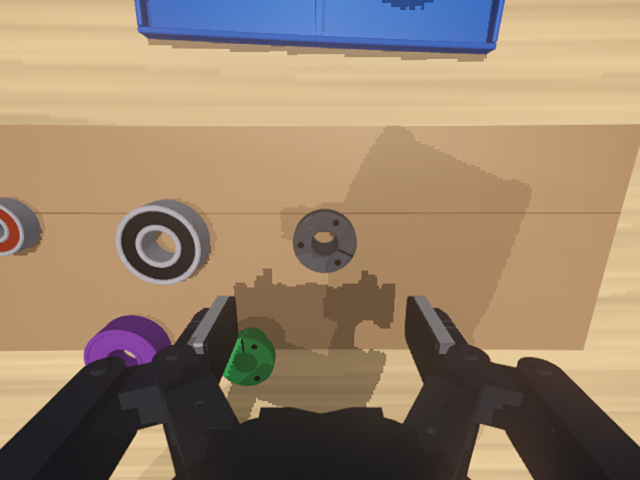

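The bush is at (325,240), which is world (0.450,−0.1795). Before descending I'll check from the depth image how far the pad tips sit from the TCP.

```bash
python3 - <<'E'
from h import *
c=manip.camera('wrist'); T=np.array(c['mount']); P=cloud(c,T)
for x0,x1 in((185,240),(405,460)):
  W=P[290:360,x0:x1].reshape(-1,3); W=W[(W[:,2]<.012)&(W[:,2]>-.1)]; print(len(W),W[:,2].max(),np.percentile(W[:,2],98),W[np.argsort(W[:,2])[-5:]].round(4).tolist())
E
```

```text
2724 -0.009197827605598535 -0.011837278912768454 [[-0.0381, -0.0061, -0.0096], [-0.038, 0.004, -0.0094], [-0.0381, 0.005, -0.0093], [-0.0384, -0.004, -0.0092], [-0.0381, 0.0046, -0.0092]]
2804 -0.008948236551719252 -0.012007225005629979 [[0.0366, -0.0018, -0.0096], [0.0367, -0.0012, -0.0096], [0.0368, -0.0065, -0.0092], [0.0368, -0.0005, -0.0092], [0.0368, -0.0019, -0.0089]]
```

The tips are 9 mm behind the TCP at 75 mm opening, as my finger model predicts. Descending onto the bush flange.

>>> drive_tool(rows=[[[0.003,0,0.04,0,0,0],[0.003,0,0.08,0,0,0],[0.003,0,0.12,0,0,0],[0.003,0,0.15,0,0,0],[0.003,0,0.165,0,0,0],[0.003,0,0.17,0,0,0],[0.003,0,0.17,0,0,0],[0.003,0,0.17,0,0,0]]])

```text
clock: 7.73
position: [0.4523, -0.1808, 0.0171]
ee_rot: [0.001, -0.707, 0.707, -0.001]
ft_force: [0.2, 0.0, 0.3]
gripper_width: 0.0746
```

>>> drive_tool(rows=[[[0,0,0,0,0,0],[0,0,0,0,0,0],[0,0,0,0,0,0],[0,0,0,0,0,0],[0,0,0,0,0,0],[0,0,0,0,0,0],[0,0,0,0,0,0]]], grip=1, squeeze=40)

```text
clock: 8.32
position: [0.4532, -0.1812, 0.0184]
ee_rot: [0.001, -0.707, 0.707, -0.002]
ft_force: [-1.2, -0.0, 7.9]
gripper_width: 0.0444
```

```bash
python3 - <<'E'
from h import *
o=manip.get_obs(); print(o['position'],o['ft_force'],o['gripper_width'])
c=manip.camera('wrist');save('w7.png',c['pixels'])
E
```

```text
[ 0.45319548 -0.18116973  0.01841724] [-1.1719741  -0.01794649  7.93275518] 0.04444164758781613
```

View pics/w7.png

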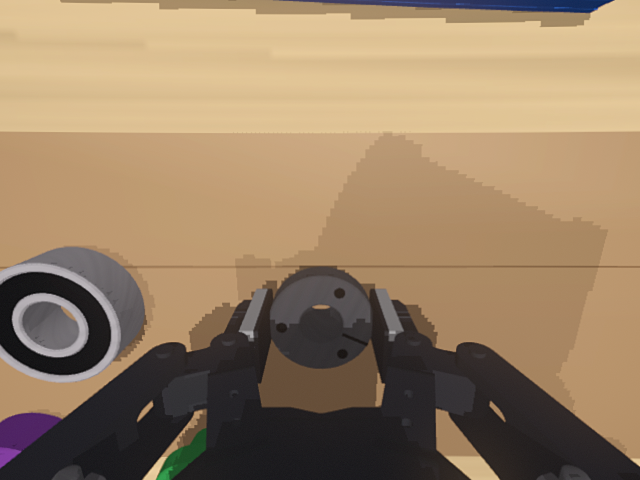

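>>> drive_tool(rows=[[[0,0,0,0,0,0],[0,0,-0.01,0,0,0],[0,0,-0.03,0,0,0],[0,0,-0.06,0,0,0],[0,0,-0.1,0,0,0],[0,0,-0.136,0,0,0],[0,0,-0.136,0,0,0],[0,0,-0.136,0,0,0]]], squeeze=60)

```text
clock: 9.03
position: [0.4535, -0.1814, 0.1013]
ee_rot: [0.002, -0.707, 0.707, -0.004]
ft_force: [-0.8, -0.1, -2.3]
gripper_width: 0.0431
```

```bash
python3 - <<'E'
from h import *
T0=Ttool();c=manip.camera('wrist');save('w8.png',c['pixels'])
P=cloud(c,np.array(c['mount']))
q=P.reshape(-1,3); o=manip.get_obs(); print(o['position'],o['ft_force'],o['gripper_width'])
# flange top in tool frame: expected tool z = -(0.0324-0.0184)
for zt in [-.014]:
  k=(abs(q[:,2]-zt)<.003)&(np.hypot(q[:,0],q[:,1])<.0235); w=q[k]; print(len(w),np.median(w[:,2]),w.min(0),w.max(0),(w.min(0)+w.max(0))/2)
go(.639,-.235,.1)
E
```

```text
[ 0.45273084 -0.18100462  0.10024998] [-0.69548742  0.41994102 -1.6045493 ] 0.04330068087778425
6324 -0.013642449388058003 [-0.02255715 -0.02056311 -0.01691087] [ 0.02126314  0.02343763 -0.01100771] [-0.00064701  0.00143726 -0.01395929]
at [ 0.4527 -0.181   0.1002] row [0.0898, -0.3105, 0.0023, -0.0026, -0.0009, -0.0003] dist 0.1939375265557399
```

View pics/w8.png

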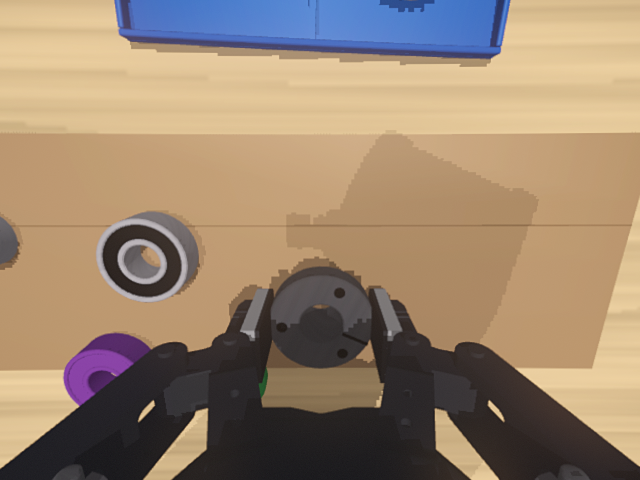

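```bash
cat >> h.py <<'E'
def fitc(P2):
    h=cv2.convexHull((P2*1000).astype(np.float32)).reshape(-1,2)
    A=np.c_[2*h,np.ones(len(h))]; s=np.linalg.lstsq(A,(h**2).sum(1),rcond=None)[0]
    return s[:2],np.sqrt(s[2]+s[0]**2+s[1]**2)
E
python3 - <<'E'
from h import *
c=manip.camera('wrist')
P=cloud(c,np.array(c['mount'])); W=P[255:380,262:380]
k=(abs(W[...,2]+.0137)<.002); 
k[:, :8]=0; k[:,-8:]=0
w=W[k]; print(fitc(w[:,:2]), w.min(0),w.max(0))
k=k&(W[...,1]<-.004); w=W[k]; print(w[:,1].min())
E
```

```text
(array([-0.93189776,  2.79151056]), np.float64(23.469132637644773)) [-0.0225892  -0.02046111 -0.01563846] [ 0.02121206  0.02665354 -0.01171003]
-0.020461111463343312
```

The bush's centre sits at tool (−0.8, +2.8) mm, so the TCP over the pulley should be (0.6416, −0.2358). Moving there at height.

>>> drive_tool(rows=[[[0.012,-0.04,0,0,0,0],[0.026,-0.09,0,0,0,0],[0.043,-0.15,0,0,0,0],[0.06,-0.21,0,-0.0025,-0.001,0],[0.076,-0.265,0,-0.0025,-0.001,0],[0.087,-0.305,0,-0.0025,-0.001,0],[0.0915,-0.3145,0,-0.0025,-0.001,0],[0.0915,-0.3145,0,-0.0025,-0.001,0]]])

```text
clock: 9.8
position: [0.6415, -0.236, 0.0983]
ee_rot: [-0.001, -0.707, 0.707, 0.001]
ft_force: [-0.2, -0.1, -1.3]
gripper_width: 0.0435
```

>>> drive_tool(rows=[[[0,0,0,0,0,0],[0,0,0,0,0,0]]])

```text
clock: 9.97
position: [0.6393, -0.2352, 0.0965]
ee_rot: [-0.001, -0.707, 0.707, 0.003]
ft_force: [-1.1, -0.3, -1.2]
gripper_width: 0.0435
```

```bash
python3 - <<'E'
from h import *
go(.6416,-.2358,.056)
c=manip.camera('wrist');save('w9.png',c['pixels'])
E
```

```text
at [ 0.6393 -0.2352  0.0965] row [0.0012, -0.0043, 0.0675, 0.0032, 0.0013, -0.0002] dist 0.04059398554542188
```

View pics/w9.png

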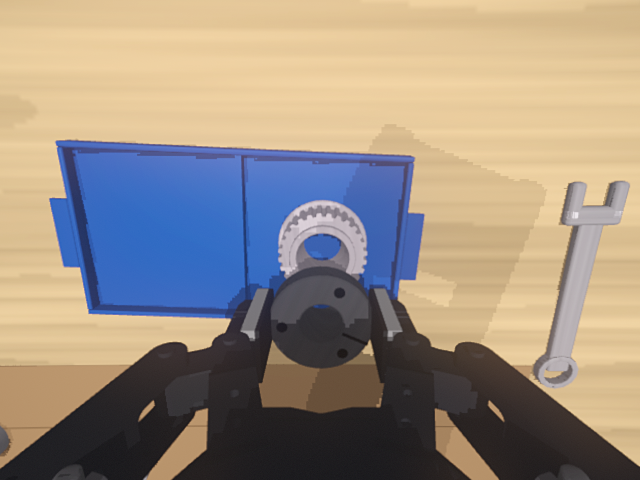

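The bush is lined up above the pulley. I'll correct the offset and lower it until the nose just enters the mouth.

>>> drive_tool(rows=[[[0.001,-0.004,0,0.003,0.0013,0],[0.001,-0.004,0.01,0.003,0.0013,0],[0.001,-0.004,0.03,0.003,0.0013,0],[0.001,-0.004,0.05,0.003,0.0013,0],[0.001,-0.004,0.065,0.003,0.0013,0],[0.001,-0.004,0.07,0.003,0.0013,0],[0.001,-0.004,0.07,0.003,0.0013,0],[0.001,-0.004,0.07,0.003,0.0013,0]]])

```text
clock: 10.68
position: [0.6415, -0.2358, 0.0545]
ee_rot: [-0.0, -0.707, 0.707, 0.0]
ft_force: [-0.2, -0.5, -2.0]
gripper_width: 0.0435
```

```bash
python3 - <<'E'
from h import *
go(.6416,-.2358,.036); print(manip.get_obs()['ft_force'])
c=manip.camera('wrist');save('w10.png',c['pixels'])
E
```

```text
at [ 0.6415 -0.2358  0.0545] row [0.0001, -0.0002, 0.0309, 0.0001, -0.0, -0.0003] dist 0.018525259405966128
[-0.23089499 -0.50117583 -2.00114503]
```

View pics/w10.png

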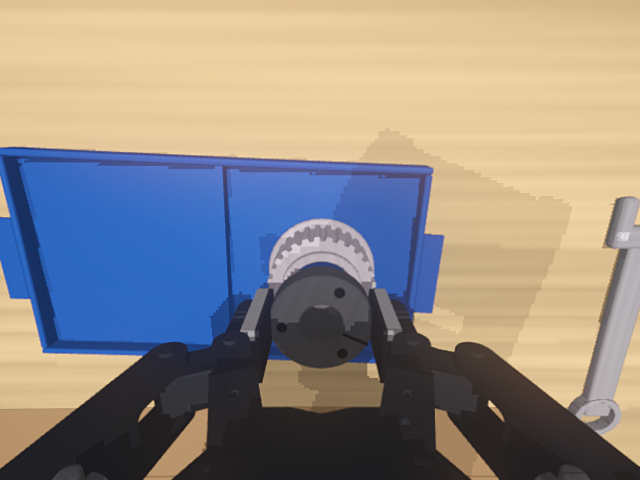

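Aligned, with no contact. I'll lower slowly toward the seat.

>>> drive_tool(rows=[[[0,0,0.006,0,0,0],[0,0,0.012,0,0,0],[0,0,0.018,0,0,0],[0,0,0.022,0,0,0],[0,0,0.026,0,0,0],[0,0,0.029,0,0,0],[0,0,0.029,0,0,0]]])

```text
clock: 11.32
position: [0.6416, -0.2358, 0.0371]
ee_rot: [-0.0, -0.707, 0.707, -0.0]
ft_force: [-0.2, 0.6, -1.2]
gripper_width: 0.0438
```

>>> drive_tool(rows=[[[0,0,0.002,0,0,0],[0,0,0.004,0,0,0],[0,0,0.005,0,0,0],[0,0,0.006,0,0,0],[0,0,0.006,0,0,0]]])

```text
clock: 11.73
position: [0.6417, -0.2359, 0.0347]
ee_rot: [-0.0, -0.707, 0.707, -0.0]
ft_force: [-2.9, 2.0, 7.0]
gripper_width: 0.0432
```

Contact at 7 N, at the expected seat height. Releasing.

>>> drive_tool(rows=[[[0,0,0,0,0,0],[0,0,0,0,0,0],[0,0,0,0,0,0],[0,0,0,0,0,0],[0,0,0,0,0,0]]], grip=-0.5)

```text
clock: 12.15
position: [0.6417, -0.2359, 0.0346]
ee_rot: [-0.0, -0.707, 0.707, -0.0]
ft_force: [-0.1, -0.7, 0.1]
gripper_width: 0.0643
```

>>> drive_tool(rows=[[[0,0,-0.02,0,0,0],[0,0,-0.06,0,0,0],[0,0,-0.1,0,0,0],[0,0,-0.14,0,0,0],[0,0,-0.14,0,0,0],[0,0,-0.14,0,0,0]]])

```text
clock: 12.65
position: [0.643, -0.2363, 0.1212]
ee_rot: [0.001, -0.707, 0.707, -0.002]
ft_force: [0.2, -0.4, -0.6]
gripper_width: 0.0642
```

```bash
python3 - <<'E'
from h import *
g=(.639,-.235)
c,T,P=wlook('w11.png',.048,.023,g,.004)
q=P.reshape(-1,3);k=(q[:,2]>.042)&(q[:,2]<.056)&(np.hypot(q[:,0]-g[0],q[:,1]-g[1])<.026);w=q[k]
print(len(w),fitc(w[:,:2]));A=np.c_[w[:,:2]-g,np.ones(len(w))];print('plane',np.linalg.lstsq(A,w[:,2],rcond=None)[0])
k=(q[:,2]>.028)&(q[:,2]<.036)&(np.hypot(q[:,0]-g[0],q[:,1]-g[1])<.035);w=q[k];print('pulley',fitc(w[:,:2]),np.median(w[:,2]))
k=(q[:,2]>.001)&(q[:,2]<.008)&(np.hypot(q[:,0]-g[0],q[:,1]-g[1])<.07);print('floor',np.median(q[k][:,2]))
go(.4455,-.0560,.12)
E
```

```text
w11.png 2887 z 0.0481801540631219
 circ 638.7405395507812 -234.86611938476562 23.21186637878418  mean [ 0.63990513 -0.23497711] ext [ 0.61560182 -0.25787624] [ 0.6619246  -0.21198013]
2958 (array([ 638.7533503 , -234.99764868]), np.float64(23.022933407950777))
plane [-0.00873943 -0.00132039  0.04798265]
pulley (array([ 638.73828478, -235.13006256]), np.float64(28.92997393374477)) 0.032149002178809186
floor 0.004260129933362472
at [ 0.6419 -0.2359  0.1196] row [-0.2997, 0.3275, -0.0014, -0.0006, -0.0003, -0.0002] dist 0.26637127200683197
```

View pics/w11.png

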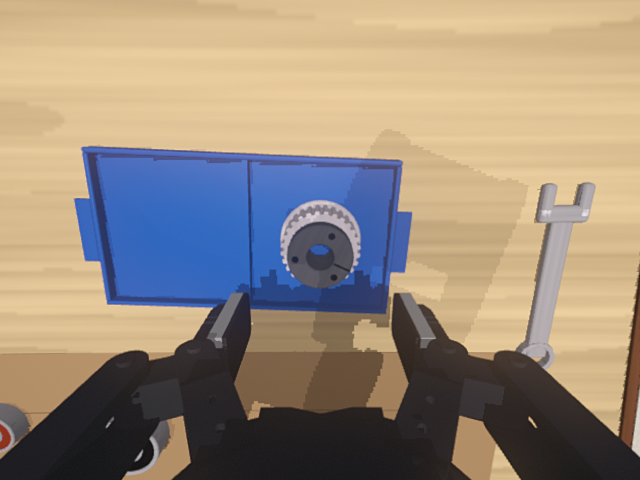

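The bush is seated. Its top is at z 48.1 mm (48 expected), it is concentric with the pulley to 0.2 mm and level. Next, the large bearing.

>>> drive_tool(rows=[[[-0.04,0.045,0,0,0,0],[-0.09,0.1,0,0,0,0],[-0.14,0.155,0,0,0,0],[-0.19,0.21,0,0,0,0],[-0.24,0.265,0,0,0,0],[-0.28,0.31,0,0,0,0],[-0.3,0.3275,0,0,0,0],[-0.3,0.3275,0,0,0,0]]], grip=-1)

```text
clock: 13.37
position: [0.4395, -0.0531, 0.1178]
ee_rot: [0.002, 0.708, -0.707, -0.002]
ft_force: [-0.4, -0.7, -0.8]
gripper_width: 0.0855
```

```bash
python3 - <<'E'
from h import *
g=(.4455,-.056)
c,T,P=wlook('w12.png',.024,.031,g,.003)
q=P.reshape(-1,3);k=(abs(q[:,2]-.024)<.003)&(np.hypot(q[:,0]-g[0],q[:,1]-g[1])<.045);print(fitc(q[k][:,:2]))
go(.4455,-.0560,.001)
E
```

```text
w12.png 4569 z 0.02367153953363066
 circ 444.99127197265625 -56.394859313964844 31.269289016723633  mean [ 0.44626557 -0.05656231] ext [ 0.41398947 -0.08701749] [ 0.4761682 -0.0260523]
(array([445.053218  , -56.50395554]), np.float64(30.894878791202295))
at [ 0.4426 -0.0544  0.1184] row [0.0027, -0.0052, 0.1956, 0.0011, -0.0001, 0.0008] dist 0.11742825663406241
```

View pics/w12.png

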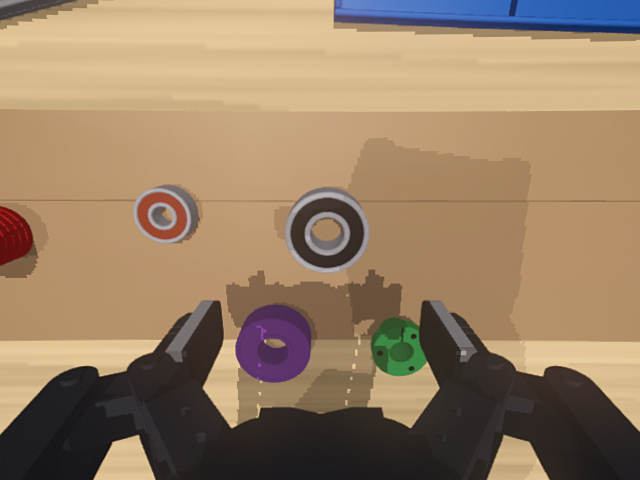

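The large bearing is at (327,230), world (0.445,−0.0565). Descending with a correction.

>>> drive_tool(rows=[[[0.005,-0.005,0.03,0.001,0,0.001],[0.005,-0.005,0.07,0.001,0,0.001],[0.005,-0.005,0.11,0.001,0,0.001],[0.005,-0.005,0.15,0.001,0,0.001],[0.005,-0.005,0.18,0.001,0,0.001],[0.005,-0.005,0.194,0.001,0,0.001],[0.005,-0.005,0.195,0.001,0,0.001],[0.005,-0.005,0.195,0.001,0,0.001]]])

```text
clock: 14.08
position: [0.4456, -0.0577, 0.001]
ee_rot: [-0.0, -0.707, 0.707, 0.0]
ft_force: [0.5, -0.2, 0.0]
gripper_width: 0.0853
```

>>> drive_tool(rows=[[[0,0,0,0,0,0],[0,0,0,0,0,0],[0,0,0,0,0,0],[0,0,0,0,0,0],[0,0,0,0,0,0],[0,0,0,0,0,0],[0,0,0,0,0,0]]], grip=1, squeeze=40)

```text
clock: 14.67
position: [0.4465, -0.0578, 0.0024]
ee_rot: [0.0, -0.707, 0.707, -0.001]
ft_force: [-2.1, -0.1, 7.0]
gripper_width: 0.0601
```

>>> drive_tool(rows=[[[0,0,0,0,0,0],[0,0,-0.01,0,0,0],[0,0,-0.03,0,0,0],[0,0,-0.06,0,0,0],[0,0,-0.1,0,0,0],[0,0,-0.13,0,0,0],[0,0,-0.13,0,0,0],[0,0,-0.13,0,0,0]]], squeeze=60)

```text
clock: 15.33
position: [0.4472, -0.0579, 0.0815]
ee_rot: [0.001, -0.707, 0.707, -0.002]
ft_force: [-0.3, 0.0, -2.8]
gripper_width: 0.0598
```

```bash
python3 - <<'E'
from h import *
o=manip.get_obs(); print(o['position'],o['ft_force'],o['gripper_width'])
c=manip.camera('wrist');save('w13.png',c['pixels'])
go(.6440,-.122,.08)
E
```

```text
[ 0.44720481 -0.05789208  0.08151476] [-3.17473568e-01  1.88678747e-03 -2.82189035e+00] 0.05976784137932405
at [ 0.4464 -0.0578  0.0806] row [0.1067, -0.3294, 0.0019, -0.0011, -0.0002, -0.0004] dist 0.20773009561974048
```

View pics/w13.png

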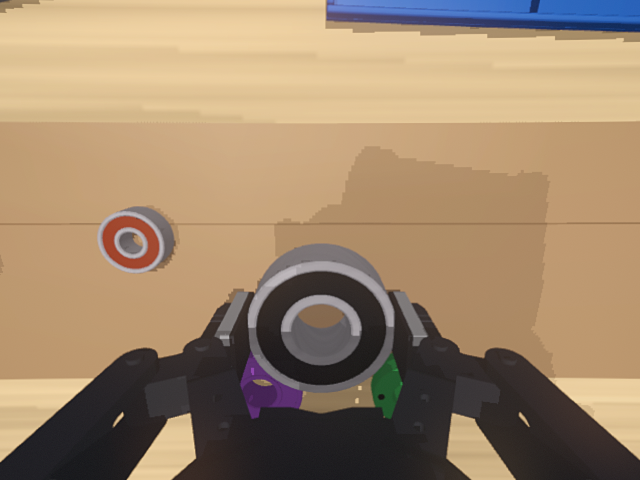

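The bearing is held and weighs about right. Moving to the left compartment of the blue tray.

>>> drive_tool(rows=[[[0.014,-0.043,0,0,0,0],[0.03,-0.095,0,0,0,0],[0.05,-0.155,0,0,0,0],[0.07,-0.215,0,0,0,0],[0.088,-0.27,0,-0.001,0,0],[0.1,-0.315,0,-0.001,0,0],[0.106,-0.329,0,-0.001,0,0],[0.106,-0.329,0,-0.001,0,0]]])

```text
clock: 16.05
position: [0.645, -0.1222, 0.0793]
ee_rot: [-0.0, -0.707, 0.708, -0.0]
ft_force: [-0.5, 0.9, -2.1]
gripper_width: 0.0597
```

```bash
python3 - <<'E'
from h import *
go(.6434,-.1215,.010)
c=manip.camera('wrist');save('w14.png',c['pixels'])
E
```

```text
at [ 0.645  -0.1222  0.0793] row [-0.0012, 0.0027, 0.1155, 0.0001, -0.0002, -0.0006] dist 0.06933247057364754
```

View pics/w14.png

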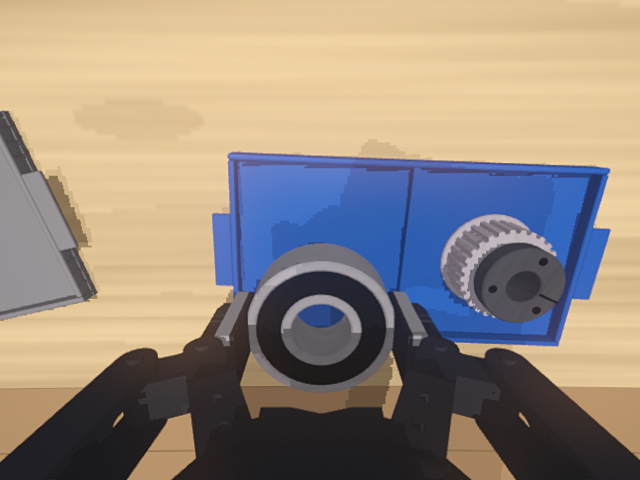

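The bearing is over the left compartment, with the divider at column ~408. Lowering.

>>> drive_tool(rows=[[[-0.001,0.002,0.03,0,0,0],[-0.001,0.002,0.06,0,0,0],[-0.001,0.002,0.085,0,0,0],[-0.001,0.002,0.103,0,0,0],[-0.001,0.002,0.112,0,0,0],[-0.001,0.002,0.115,0,0,0],[-0.001,0.002,0.115,0,0,0],[-0.001,0.002,0.115,0,0,0]]])

```text
clock: 16.77
position: [0.6419, -0.121, 0.0107]
ee_rot: [-0.001, -0.707, 0.708, 0.001]
ft_force: [-0.4, -0.8, -2.5]
gripper_width: 0.0595
```

>>> drive_tool(rows=[[[0,0,0.002,0,0,0],[0,0,0.004,0,0,0],[0,0,0.006,0,0,0],[0,0,0.007,0,0,0],[0,0,0.007,0,0,0]]])

```text
clock: 17.18
position: [0.642, -0.121, 0.0067]
ee_rot: [-0.001, -0.707, 0.708, 0.001]
ft_force: [-0.3, -0.2, -1.8]
gripper_width: 0.0593
```

>>> drive_tool(rows=[[[0,0,0.001,0.0015,0,0],[0,0,0.002,0.0015,0,0],[0,0,0.003,0.0015,0,0],[0,0,0.003,0.0015,0,0]]])

```text
clock: 17.52
position: [0.6421, -0.121, 0.0066]
ee_rot: [0.001, -0.707, 0.707, -0.001]
ft_force: [-6.5, 1.6, 13.3]
gripper_width: 0.0597
```

>>> drive_tool(rows=[[[0,0,0,0,0,0],[0,0,0,0,0,0],[0,0,0,0,0,0],[0,0,0,0,0,0],[0,0,0,0,0,0]]], grip=-0.68)

```text
clock: 17.93
position: [0.6421, -0.1211, 0.0065]
ee_rot: [0.001, -0.707, 0.708, -0.001]
ft_force: [-0.6, 0.1, -0.0]
gripper_width: 0.0719
```

>>> drive_tool(rows=[[[0,0,-0.02,0,0,0],[0,0,-0.06,0,0,0],[0,0,-0.1,0,0,0],[0,0,-0.14,0,0,0],[0,0,-0.18,0,0,0],[0,0,-0.19,0,0,0],[0,0,-0.19,0,0,0]]])

```text
clock: 18.52
position: [0.6435, -0.1214, 0.1234]
ee_rot: [0.002, -0.707, 0.707, -0.003]
ft_force: [-0.5, -0.0, -0.7]
gripper_width: 0.0718
```

```bash
cat >>h.py <<'E'
def chk(name,g,zt,r,band=.003):
    T0=Ttool(); c=manip.camera('wrist'); T=T0@np.array(c['mount']); P=cloud(c,T); save(name,c['pixels'])
    q=P.reshape(-1,3);k=(abs(q[:,2]-zt)<band)&(np.hypot(q[:,0]-g[0],q[:,1]-g[1])<r+.012);w=q[k]
    A=np.c_[w[:,:2]-g,np.ones(len(w))]
    print(name,len(w),fitc(w[:,:2]),'med z',np.median(w[:,2]),'plane',np.linalg.lstsq(A,w[:,2],rcond=None)[0])
E
python3 - <<'E'
from h import *
chk('w15.png',(.6425,-.121),.028,.031)
go(.440,.1965,.15)
E
```

```text
w15.png 4394 (array([ 640.76196741, -120.13176634]), np.float64(30.9114845407841)) med z 0.027647048800509083 plane [-0.00092612  0.00153192  0.02765322]
at [ 0.6424 -0.1211  0.1215] row [-0.529, 0.3377, -0.049, -0.0017, -0.0003, -0.0005] dist 0.3776925883206991
```

View pics/w15.png

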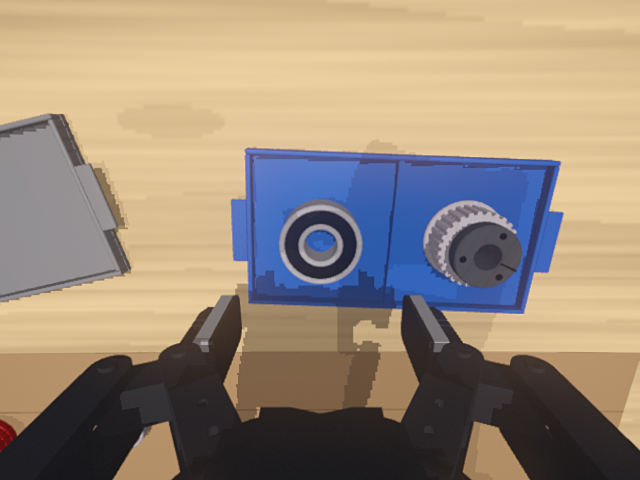

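The large bearing lies flat in its compartment. Next, the roller.

>>> drive_tool(rows=[[[-0.04,0.026,-0.01,0,0,0],[-0.1,0.064,-0.03,0,0,0],[-0.158,0.1,-0.049,-0.0015,0,0],[-0.216,0.138,-0.049,-0.0015,0,0],[-0.274,0.175,-0.049,-0.0015,0,0],[-0.332,0.212,-0.049,-0.0015,0,0],[-0.38,0.243,-0.049,-0.0015,0,0],[-0.41,0.262,-0.049,-0.0015,0,0]]], grip=-0.75)

```text
clock: 19.23
position: [0.4816, 0.127, 0.1485]
ee_rot: [0.002, 0.707, -0.707, -0.001]
ft_force: [0.3, -0.3, -0.7]
gripper_width: 0.0748
```

```bash
python3 - <<'E'
from h import *
go(.440,.1965,.15)
E
```

```text
at [0.4816 0.127  0.1485] row [-0.1158, 0.0693, -0.0023, 0.0018, -0.0005, 0.0002] dist 0.08099264453053674
```

>>> drive_tool(rows=[[[-0.05,0.03,0,0.0018,0,0],[-0.095,0.056,0,0.0018,0,0],[-0.116,0.069,-0.002,0.0018,0,0],[-0.116,0.069,-0.002,0.0018,0,0],[-0.116,0.069,-0.002,0.0018,0,0]]])

```text
clock: 19.65
position: [0.4392, 0.1968, 0.1487]
ee_rot: [0.001, 0.708, -0.706, 0.0]
ft_force: [-0.2, 0.1, 0.4]
gripper_width: 0.0744
```

```bash
python3 - <<'E'
from h import *
chk('w16.png',(.440,.1965),.055,.022)
go(.440,.1965,.015)
E
```

```text
w16.png 2659 (array([438.99276324, 197.73239814]), np.float64(21.88177484192977)) med z 0.05495874358386177 plane [-0.00235762  0.00134677  0.0549227 ]
at [0.4398 0.1963 0.1489] row [-0.0008, -0.0006, 0.2232, 0.0007, -0.0009, 0.0006] dist 0.13392149168112838
```

View pics/w16.png

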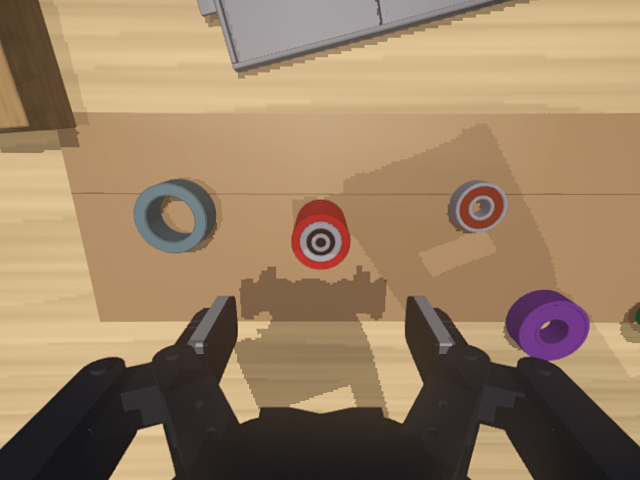

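>>> drive_tool(rows=[[[-0.001,0,0.04,0,0,0],[-0.001,0,0.08,0,0,0],[-0.001,0,0.12,0,0,0],[-0.001,0,0.16,0,0,0],[-0.001,0,0.195,0,0,0],[-0.001,0,0.22,0,0,0],[-0.001,0,0.228,0,0,0],[-0.001,0,0.228,0,0,0]]])

```text
clock: 20.37
position: [0.4391, 0.1953, 0.0107]
ee_rot: [-0.003, -0.707, 0.707, 0.0]
ft_force: [0.1, 0.4, 1.0]
gripper_width: 0.0749
```

>>> drive_tool(rows=[[[0,0,0,0,0,0],[0,0,0,0,0,0],[0,0,0,0,0,0],[0,0,0,0,0,0],[0,0,0,0,0,0],[0,0,0,0,0,0],[0,0,0,0,0,0]]], grip=1, squeeze=40)

```text
clock: 20.95
position: [0.44, 0.1954, 0.0117]
ee_rot: [-0.002, -0.707, 0.707, -0.0]
ft_force: [1.0, -2.8, 6.8]
gripper_width: 0.0429
```

>>> drive_tool(rows=[[[0,0,0,0,0,0],[0,0,-0.01,0,0,0],[0,0,-0.03,0,0,0],[0,0,-0.06,0,0,0],[0,0,-0.1,0,0,0],[0,0,-0.14,0,0,0],[0,0,-0.14,0,0,0],[0,0,-0.14,0,0,0]]], squeeze=50)

```text
clock: 21.62
position: [0.4409, 0.196, 0.0969]
ee_rot: [0.0, 0.707, -0.707, 0.001]
ft_force: [0.6, -0.5, -3.1]
gripper_width: 0.0428
```

```bash
python3 - <<'E'
from h import *
o=manip.get_obs(); print(o['position'],o['ft_force'],o['gripper_width'])
c=manip.camera('wrist');save('w17.png',c['pixels'])
go(.634,.2213,.1)
E
```

```text
[0.44088276 0.19601739 0.09689128] [ 0.59800412 -0.46892955 -3.09673037] 0.04277030580988212
at [0.44   0.1956 0.0958] row [-0.0428, -0.3233, -0.0076, 0.0008, -0.0011, -0.0] dist 0.19572007841377068
```

View pics/w17.png

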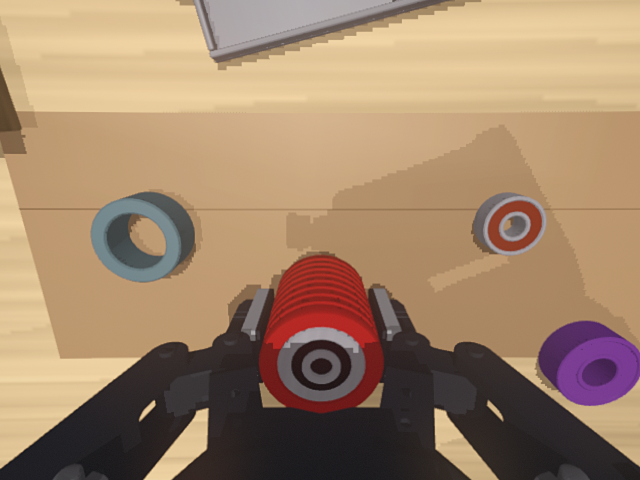

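>>> drive_tool(rows=[[[-0.006,-0.043,0,0,0,0],[-0.013,-0.095,0,0,0,0],[-0.02,-0.15,0,0,0,0],[-0.028,-0.21,0,0,-0.001,0],[-0.035,-0.265,0,0,-0.001,0],[-0.041,-0.31,0,0,-0.001,0],[-0.043,-0.323,0,0,-0.001,0],[-0.043,-0.323,0,0,-0.001,0]]])

```text
clock: 22.33
position: [0.6347, 0.2213, 0.0933]
ee_rot: [-0.001, -0.707, 0.707, 0.001]
ft_force: [-0.7, -0.5, -2.2]
gripper_width: 0.0434
```

```bash
python3 - <<'E'
from h import *
go(.634,.2213,.02)
c=manip.camera('wrist');save('w18.png',c['pixels'])
E
```

```text
at [0.6347 0.2213 0.0933] row [-0.0002, 0.0009, 0.1222, 0.0014, -0.0003, -0.0003] dist 0.07329330602932939
```

View pics/w18.png

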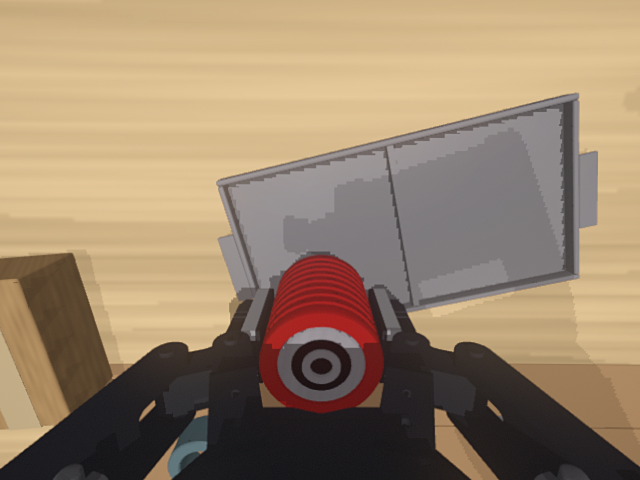

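Corners of the grey tray: TL (220,182), TR (577,96), BR (577,277). Checking the centre against the top view.

```bash
python3 - <<'E'
from h import *
T0=Ttool();c=manip.camera('wrist');T=T0@np.array(c['mount'])
a,b,d=[px(c,u,v,.014,T) for u,v in [(220,182),(577,96),(577,277)]]
print(a,b,d,(a+d)/2); y=(a-b)[:2];y/=np.linalg.norm(y);m=((a+d)/2)[:2];print(m+.057*y,m-.057*y,y)
E
```

```text
[0.67786345 0.28717479 0.014     ] [0.7287221 0.0681097 0.014    ] [0.61055507 0.04049485 0.014     ] [0.64420926 0.16383482 0.014     ]
[0.63131884 0.21935812] [0.65709967 0.10831152] [-0.22614766  0.97409303]
```

>>> drive_tool(rows=[[[0.001,0.004,0.03,0.0014,0,0],[0.001,0.004,0.06,0.0014,0,0],[0.001,0.004,0.09,0.0014,0,0],[0.001,0.004,0.108,0.0014,0,0],[0.001,0.004,0.118,0.0014,0,0],[0.001,0.004,0.122,0.0014,0,0],[0.001,0.004,0.122,0.0014,0,0],[0.001,0.004,0.122,0.0014,0,0]]])

```text
clock: 23.1
position: [0.6292, 0.2203, 0.0209]
ee_rot: [-0.001, -0.707, 0.707, 0.0]
ft_force: [-0.7, -0.1, -2.9]
gripper_width: 0.0429
```

>>> drive_tool(rows=[[[0,0,0.002,0,0,0],[0,0,0.004,0,0,0],[0,0,0.006,0,0,0],[0,0,0.007,0,0,0],[0,0,0.007,0,0,0]]])

```text
clock: 23.52
position: [0.6292, 0.2203, 0.0167]
ee_rot: [-0.001, -0.707, 0.707, 0.0]
ft_force: [-0.4, -0.3, -2.5]
gripper_width: 0.0432
```

>>> drive_tool(rows=[[[0,0,0.001,0,0,0],[0,0,0.002,0,0,0],[0,0,0.003,0,0,0],[0,0,0.003,0,0,0]]])

```text
clock: 23.85
position: [0.6292, 0.2203, 0.0158]
ee_rot: [-0.001, -0.707, 0.707, 0.0]
ft_force: [-2.4, -1.0, 4.5]
gripper_width: 0.043
```

Contact at +4.5 N. Releasing.

>>> drive_tool(rows=[[[0,0,0,0,0,0],[0,0,0,0,0,0],[0,0,0,0,0,0],[0,0,0,0,0,0],[0,0,0,0,0,0]]], grip=-0.4)

```text
clock: 24.27
position: [0.6292, 0.2204, 0.0157]
ee_rot: [0.001, 0.707, -0.707, -0.0]
ft_force: [-0.5, -0.1, -0.1]
gripper_width: 0.0598
```

>>> drive_tool(rows=[[[0,0,-0.02,0,0,0],[0,0,-0.06,0,0,0],[0,0,-0.1,0,0,0],[0,0,-0.15,0,0,0],[0,0,-0.2,0,0,0],[0,0,-0.22,0,0,0],[0,0,-0.22,0,0,0]]])

```text
clock: 24.85
position: [0.6318, 0.2213, 0.1522]
ee_rot: [0.002, -0.707, 0.707, -0.001]
ft_force: [1.0, -0.7, -1.4]
gripper_width: 0.0599
```

```bash
python3 - <<'E'
from h import *
chk('w19.png',(.629,.220),.059,.022)
go(.4565,.066,.12)
E
```

```text
w19.png 2634 (array([628.22095311, 221.14866928]), np.float64(21.904830917076314)) med z 0.0589625581099715 plane [-0.00187377  0.00095385  0.0589327 ]
at [0.6305 0.2208 0.1497] row [0.258, 0.29, 0.0491, -0.0007, -0.0001, -0.0] dist 0.23477328429449773
```

View pics/w19.png

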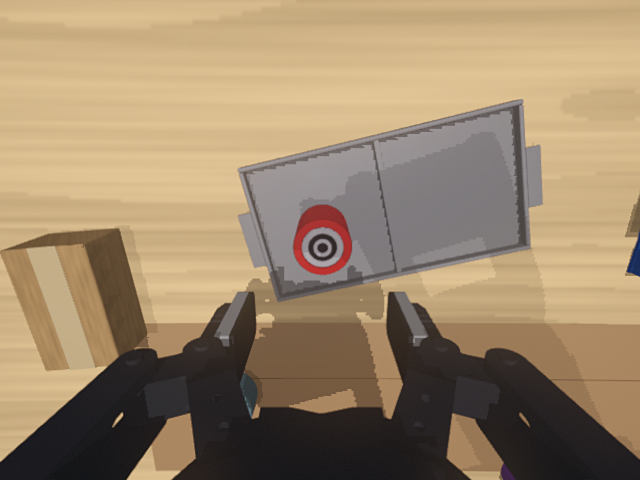

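The roller stands upright in the left compartment of the grey tray, with its top at 59 mm. Last is the small bearing.

>>> drive_tool(rows=[[[0.03,0.034,0,0,0,0],[0.07,0.08,0.01,0,0,0],[0.12,0.135,0.03,0,0,0],[0.165,0.185,0.049,0,0,0],[0.205,0.23,0.049,0,0,0],[0.24,0.27,0.049,0,0,0],[0.258,0.29,0.049,0,0,0],[0.258,0.29,0.049,0,0,0]]], grip=-0.75)

```text
clock: 25.57
position: [0.4514, 0.064, 0.1182]
ee_rot: [-0.002, -0.706, 0.708, 0.002]
ft_force: [0.1, -0.5, -0.4]
gripper_width: 0.0744
```

```bash
python3 - <<'E'
from h import *
chk('w20.png',(.4565,.066),.017,.021)
go(.4565,.066,.002)
E
```

```text
w20.png 2085 (array([456.44909336,  65.17666097]), np.float64(20.911231898541125)) med z 0.016640180293297308 plane [-0.00041839  0.00024311  0.01665379]
at [0.4542 0.0651 0.1188] row [-0.0016, -0.0043, 0.1946, 0.0011, -0.0002, -0.0009] dist 0.1168092074169114
```

View pics/w20.png

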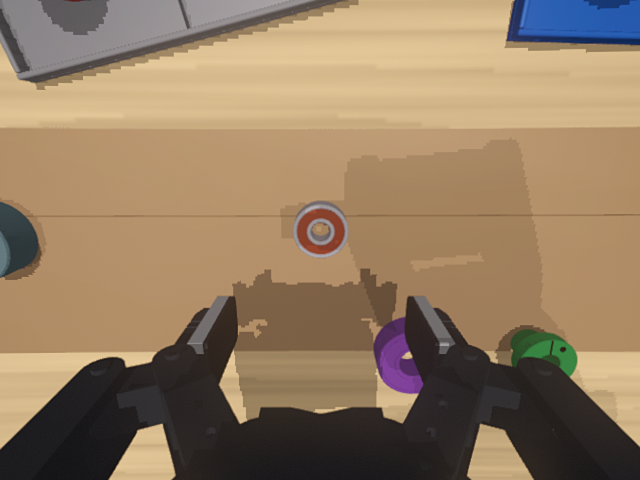

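>>> drive_tool(rows=[[[0.001,-0.004,0.03,0.001,0,-0.001],[0.001,-0.004,0.07,0.001,0,-0.001],[0.001,-0.004,0.11,0.001,0,-0.001],[0.001,-0.004,0.15,0.001,0,-0.001],[0.001,-0.004,0.18,0.001,0,-0.001],[0.001,-0.004,0.192,0.001,0,-0.001],[0.001,-0.004,0.193,0.001,0,-0.001],[0.001,-0.004,0.193,0.001,0,-0.001]]])

```text
clock: 26.28
position: [0.4567, 0.0648, 0.0026]
ee_rot: [0.001, 0.707, -0.707, -0.0]
ft_force: [0.3, 0.4, -0.4]
gripper_width: 0.0746
```

>>> drive_tool(rows=[[[0,0,0,0,0,0],[0,0,0,0,0,0],[0,0,0,0,0,0],[0,0,0,0,0,0],[0,0,0,0,0,0],[0,0,0,0,0,0],[0,0,0,0,0,0]]], grip=1, squeeze=40)

```text
clock: 26.87
position: [0.4576, 0.065, 0.0039]
ee_rot: [-0.0, 0.707, -0.707, 0.001]
ft_force: [-1.2, 1.0, 6.8]
gripper_width: 0.0398
```

>>> drive_tool(rows=[[[0,0,0,0,0,0],[0,0,-0.01,0,0,0],[0,0,-0.03,0,0,0],[0,0,-0.06,0,0,0],[0,0,-0.1,0,0,0],[0,0,-0.13,0,0,0],[0,0,-0.13,0,0,0],[0,0,-0.13,0,0,0]]])

```text
clock: 27.53
position: [0.4583, 0.0651, 0.083]
ee_rot: [-0.002, 0.707, -0.707, 0.002]
ft_force: [-0.5, -0.4, -1.9]
gripper_width: 0.0402
```

```bash
python3 - <<'E'
from h import *
o=manip.get_obs(); print(o['position'],o['ft_force'],o['gripper_width'])
c=manip.camera('wrist');save('w21.png',c['pixels'])
go(.6585,.109,.085)
E
```

```text
[0.45825528 0.06507293 0.08300535] [-0.51724233 -0.37822684 -1.89845293] 0.04019447936061667
at [0.4575 0.065  0.0821] row [-0.0732, -0.3351, -0.004, -0.0011, -0.0, 0.0002] dist 0.20579069845778492
```

View pics/w21.png

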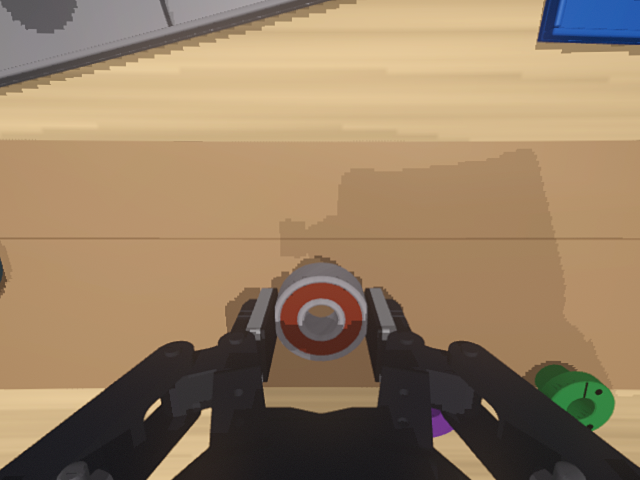

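>>> drive_tool(rows=[[[-0.01,-0.043,0,0,0,0],[-0.021,-0.097,0,0,0,0],[-0.034,-0.157,0,0,0,0],[-0.047,-0.217,0,0,0,0],[-0.06,-0.275,0,-0.001,0,0],[-0.07,-0.32,0,-0.001,0,0],[-0.073,-0.335,0,-0.001,0,0],[-0.073,-0.335,0,-0.001,0,0]]])

```text
clock: 28.25
position: [0.6597, 0.1092, 0.0808]
ee_rot: [0.0, 0.707, -0.707, 0.0]
ft_force: [-0.8, -0.4, -0.6]
gripper_width: 0.0398
```

```bash
python3 - <<'E'
from h import *
go(.6585,.109,.012)
c=manip.camera('wrist');save('w22.png',c['pixels'])
E
```

```text
at [0.6597 0.1092 0.0808] row [0.0003, 0.0021, 0.1147, 0.0001, -0.0001, 0.0003] dist 0.06881044448856014
```

View pics/w22.png

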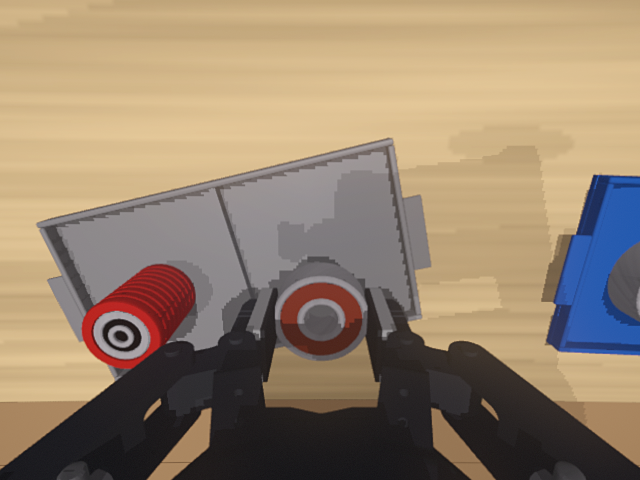

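>>> drive_tool(rows=[[[0,0,0.03,0,0,0],[0,0,0.06,0,0,0],[0,0,0.085,0,0,0],[0,0,0.103,0,0,0],[0,0,0.112,0,0,0],[0,0,0.114,0,0,0],[0,0,0.114,0,0,0],[0,0,0.114,0,0,0]]])

```text
clock: 28.97
position: [0.6579, 0.1088, 0.0129]
ee_rot: [0.001, 0.707, -0.707, -0.0]
ft_force: [0.4, 0.5, -0.4]
gripper_width: 0.0396
```

>>> drive_tool(rows=[[[0,0,0.002,0,0,0],[0,0,0.004,0,0,0],[0,0,0.006,0,0,0],[0,0,0.007,0,0,0],[0,0,0.007,0,0,0]]])

```text
clock: 29.38
position: [0.6578, 0.1088, 0.0087]
ee_rot: [0.001, 0.707, -0.707, -0.0]
ft_force: [0.3, 0.1, -0.6]
gripper_width: 0.0397
```

>>> drive_tool(rows=[[[0,0,0.001,0,0,0],[0,0,0.002,0,0,0],[0,0,0.003,0,0,0],[0,0,0.003,0,0,0]]])

```text
clock: 29.72
position: [0.6578, 0.1088, 0.0079]
ee_rot: [0.001, 0.707, -0.707, -0.0]
ft_force: [-3.2, -0.5, 7.8]
gripper_width: 0.0397
```

Contact. Releasing and rising.

>>> drive_tool(rows=[[[0,0,0,0,0,0],[0,0,0,0,0,0],[0,0,0,0,0,0],[0,0,0,0,0,0],[0,0,0,0,0,0]]], grip=-0.35)

```text
clock: 30.13
position: [0.6578, 0.1088, 0.0078]
ee_rot: [0.001, 0.707, -0.707, -0.0]
ft_force: [-0.6, -1.0, -0.2]
gripper_width: 0.0573
```

>>> drive_tool(rows=[[[0,0,-0.02,0,0,0],[0,0,-0.06,0,0,0],[0,0,-0.1,0,0,0],[0,0,-0.15,0,0,0],[0,0,-0.2,0,0,0],[0,0,-0.22,0,0,0],[0,0,-0.22,0,0,0]]])

```text
clock: 30.72
position: [0.6605, 0.1092, 0.1442]
ee_rot: [-0.002, 0.707, -0.707, 0.002]
ft_force: [-0.6, -0.0, -0.7]
gripper_width: 0.0573
```

```bash
python3 - <<'E'
from h import *
chk('w23.png',(.658,.109),.021,.021)
go(.4,0,.3)
c=manip.camera('scene');save('s23.png',c['pixels'])
E
```

```text
w23.png 1737 (array([656.71017435, 109.73323055]), np.float64(20.85740457048317)) med z 0.020642486485228095 plane [-0.00176897  0.00137646  0.02062104]
at [0.6591 0.109  0.1417] row [0.1814, 0.4314, -0.2646, -0.0009, 0.0001, 0.0003] dist 0.32257916454993124
```

View pics/w23.png

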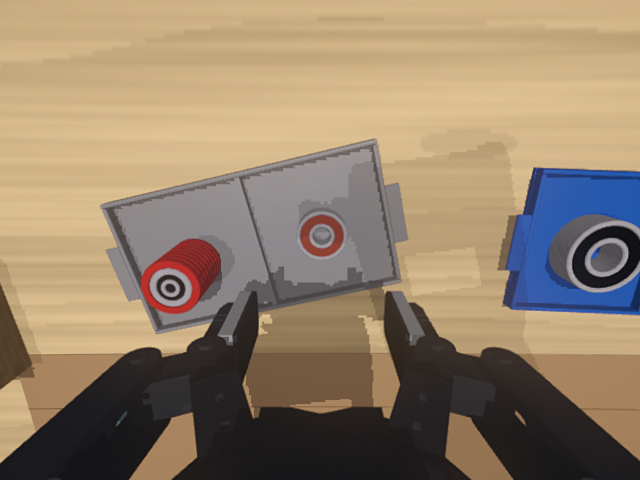

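View pics/s23.png

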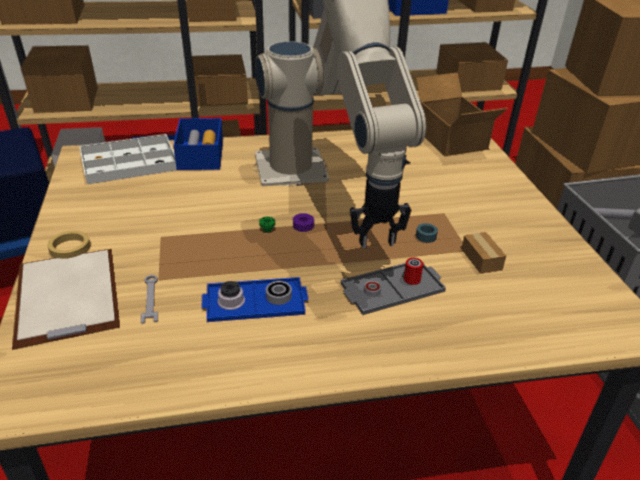

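Everything is placed, and the spacer, wrench and carton show at the same scene pixels as at the start. I'll rise a little further, settle and hand in.

>>> drive_tool(rows=[[[0,0,-0.06,0,0,0],[0,0,-0.1,0,0,0],[0,0,-0.1,0,0,0],[0,0,-0.1,0,0,0],[0,0,-0.1,0,0,0]]])

```text
clock: 31.23
position: [0.6566, 0.1087, 0.1975]
ee_rot: [0.002, 0.707, -0.707, -0.001]
ft_force: [-0.6, 0.7, 0.2]
gripper_width: 0.0576
```

```bash
python3 - <<'E'
from h import *
o=manip.get_obs(); print(o['clock'],o['position'],abs(o['joint_velocities']).max(),o['ft_force'])
print(manip.hand_in())
E
```

```text
31.2333 [0.6566458  0.10866304 0.19754848] 0.010008062125161688 [-0.55182272  0.67969836  0.23072474]
the job is handed in; nothing more can be done
None
```

Both kits are made up and the job is handed in at about 31 s, with the arm clear of everything.

| Tray | Right compartment (robot's right) | Left compartment |
|---|---|---|
| Blue | pulley with the bush seated in it | large black-sealed bearing |
| Grey | small brown-sealed bearing | red roller |

- **Placing:** I placed the parts in the order listed and set each one down until I felt contact. The highest force reading was about 13 N.
- **Bush:** its top measured 48.1 mm against 48 mm expected. It is level and within about 0.2 mm of concentric with the pulley.
- **Flat on the floor:** the tops of the large bearing, roller and small bearing measured 27.6, 59.0 and 20.6 mm, against 28, 59 and 21 mm expected. All three are level.
- **Left alone:** in the last scene picture the spacer, wrench, carton and both look-alikes were where they started. I judged that by eye, not by measuring.

No check failed. The wrist camera disagreed with the gripper by about 1 mm, and I allowed for that when fitting the bush.

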